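Put the tommy bar back in the bench vise

TASK

The bench vise has lost its tommy bar. Take the bar, the straight steel rod with the thick round black knob on top, out of the wooden tool block and lower it through the upright eye at the end of the vise's spindle until its knob rests on the eye. Let go and leave it hanging there upright.

Things in the scene. Friction and masses are not known exactly. Their poses are not given: they have to be found in the camera images.
- bar: Tommy bar: straight steel rod 12 mm thick, 120 mm long, with tapered foot; on top a black plastic knob, a round cylinder 42 mm across and 40 mm high with flat underside (its top 8 mm taper inward). 0.11 to 0.22 kg. Origin: centre of the foot; z runs up the rod, knob at z = 120 to 160 mm. It stands knob up in any one of the block's three holes, 45 mm deep.
- neck (a point): The point on the bar's axis at the flat underside of its knob, 120 mm above the foot; axes as the bar's.
- eye (a point): Centre of the top rim of the vise spindle's eye, 138 mm above the bench: a fixed upright steel ring, hole 27 mm wide, 36 mm deep, open below, 56 mm outside, flat top. z: up along the hole; y: along the 28 mm spindle towards the vise's body, which begins 88 mm off and is up to 175 mm high. Space below is free; the hung rod clears the bench by 18 mm.
- block: Fixed light wooden block, 70 mm along x, 230 along y, 60 high; origin: centre of its underside. Three 14 mm holes, 45 mm deep, in a row along y at -75, 0, 75 mm hold the bar, a dark steel drift punch (24 mm at most, no knob) and a T-shaped key (66 mm cross handle about along x); both are lower than the bar. Fingers have room on the tools' +x and -x sides.
Things that resemble listed ones, but are neither listed nor needed, are in the scene too. Of the things that look like the bar, the largest one is meant.

How it is judged (in metres and radians):
At the end, for the whole second after the job is handed in: The bar hangs in the vise's eye, knob up and within 0.2 rad (11 degrees) of upright, the underside of its knob resting on the eye's top (not more than 8 mm above or 10 mm below it) and within 12 mm of the eye's centre, at rest (horizontal distance between neck and eye below 0.012 m and z of neck in the frame of eye between -0.01 and 0.008 m and angle between bar's own z axis and vertical below 0.2 rad and linear speed of bar below 0.03 m/s); the robot touches nothing.
It also fails if it takes over 48 s, if anything falls off the work surface, if the arm or the gripper's body presses on something with over 40 N, if the wrist force passes 120 N, or if a joint passes its speed limit or range.

ROBOT

A 6-joint arm with a two-finger parallel gripper is mounted at the origin on the work surface. World frame = base frame: x ahead of the robot, y to its left, z up, the work surface at z = 0. Lengths are in m, angles in degrees, forces in N, time in s.
With the tool pointing down it reaches from about 0.35 to 0.725 m from the base axis. Payload 4.3 kg.
Tool frame: the origin (TCP) lies at the very end of the fingers, on their centre line; the grasp point (between the pads) lies 19 mm behind it; z points along the fingers, y is the line along which they close (so a half turn about z gives the same grasp; the last joint's range is limited). The gripper opens to 85 mm and grips with 20 to 120 N. Pads are 22 mm wide; open, the fingers measure 114 mm over their backs; the gripper's body (76 mm by 85 mm) begins 54 mm behind the grasp point. The pads swing forward as they close: fully open they stand 13 mm farther back than shut.
Start: joints at [-70.548, 21.618, 4.641, 73.018, 0, 83.68], TCP at [0.25, -0.518, 0.231] pointing down, gripper open.
Joint ranges: [-156.06, 156.06], [-48.1, 94.91], [-58.44, 69.94], [-101.28, 121.22], [-78.64, 73.56], [-180, 180]. Speed limits (degrees/s): [147.25, 147.25, 180, 180, 180, 180].

INTERFACE

Orientations are given as [roll, pitch, yaw] about the fixed x, y, z axes, in that order (R = Rz(yaw) Ry(pitch) Rx(roll)).
In Python, from station import ctrl gives the robot as it stands.
- The arm moves only by the tool send_rows, never from a script. Its argument "deltas" is a list of rows, each an object with "translation": the shift along the tool's x, y, z scaled (see below), a list of three; "yaw": the turn about the tool's z scaled (see below). A call has exactly 10 rows; each row is the pose to reach, as a shift and turn from the pose commanded when the call began, along the tool's axes at that moment; what a row does not reach only later rows make up. The controller multiplies each number of a shift by 0.8 m and each number of a turn by 30 degrees. A row lasts 1/10 s, in which the tool goes at most 50 mm and 8.59 degrees, less where a joint would pass 70% of its speed; a pose out of reach is approached as far as the arm can. A call with a number of a shift or a turn outside -1 to 1 is refused whole. A call with a gripper value outside its range is refused whole. "claw" is the closure, from 0 (fully open) to 1 (shut), set as the call begins (left out, the last holds). The fingers move at their own pace and stop on an object; "newtons" is the grip in N (left out, the last holds). Time passes only in rows, so rows that repeat a pose let the fingers close, or fill a call up. It gives the time, the measured TCP pose, the force, the opening and the grip force at its end, in the units of the state.
- ctrl.state(): the state, without advancing time (a new reading comes with each control period).
- ctrl.get_image(name): name is "side" or "top"; returns the picture (480x640x3 uint8, red, green, blue); there is no depth.
- ctrl.camera_model(name): a dict with "K" (3x3 intrinsics, pixels), "R" (3x3) and "t" (3): a world point X has camera coordinates R X + t. Camera axes: x right, y down, z forward; pixel columns grow to the right and rows downward; lengths in m; the calibration is good to about 2 mm. A picture is of the moment at which its call begins. camera_model takes no time and is no camera call.
- ctrl.sign_off(): hands the job in; it is judged then, once.
The state is a dict: "time": time; "joints": joint angles; "qd": joint speeds; "tau": joint torques, N m; "ee_pos": TCP position; "tool_rot": TCP orientation; "force": force on the tool from outside, world axes, zero at the start; "torque": the same for the moment, N m; "width": finger opening in m; "grasp_force": force on a finger pad.
Only numpy, scipy, OpenCV 4.12 (cv2) and the standard library are available. Lean on these libraries where they do the work, as an engineer would, in place of code of your own. Each camera call takes 0.05 s, during which the arm holds its last target. There are 200 camera calls.

## Working session

There is one attempt and no reset: what is moved stays moved. The work goes in short steps, Python scripts to look and compute and a tool call to move; the robot and the scene stay as the last step left them, time stands still between calls to the robot, and variables do not carry over. Pictures are saved under pics/ and viewed, at most 10 in all, crops included, and the job is handed in when it is done.

Besides the shell and the picture viewer there is one more tool, called after "Call:" as name([rows], argument=value, ...), one row to a line, values as JSON. send_rows: Moves the arm, as the interface text tells. Its arguments: {"type":"object","properties":{"deltas":{"type":"array"},"claw":{"type":"number"},"newtons":{"type":"number"}},"required":["deltas"]}

```bash
mkdir -p pics; python3 - <<'E'
from station import ctrl
import cv2
for n in("side","top"):
    cv2.imwrite(f"pics/{n}0.png",ctrl.get_image(n)[:,:,::-1])
    m=ctrl.camera_model(n);print(n,m)
s=ctrl.state();print(s)
E
```

```text
side {'K': array([[454.13827548,   0.        , 319.20861942],
       [  0.        , 454.13827548, 237.98393144],
       [  0.        ,   0.        ,   1.        ]]), 'R': array([[ 0.96819629, -0.24968566, -0.01590632],
       [-0.14195484, -0.49587553, -0.85671248],
       [ 0.20602127,  0.83172383, -0.51554894]]), 't': array([-0.56256818,  0.11448524,  0.82426106])}
top {'K': array([[552.59859105,   0.        , 316.85342168],
       [  0.        , 552.59859105, 237.51571856],
       [  0.        ,   0.        ,   1.        ]]), 'R': array([[-0.02872777, -0.99954847, -0.00880707],
       [-0.99809758,  0.02916469, -0.05431981],
       [ 0.05455214,  0.00722983, -0.99848475]]), 't': array([-0.07668787,  0.56294244,  1.01133587])}
{'time': 0.1, 'joints': array([-7.05487501e+01,  2.16582501e+01,  4.57092993e+00,  7.30178474e+01,
       -1.42598606e-03,  8.36795492e+01]), 'qd': array([ 0.00584488, -0.06582847,  0.10203853, -0.02558933, -0.04091552,
        0.01650422]), 'tau': array([ 3.69067420e-03, -4.64694679e+01,  2.70582068e+01,  1.19657404e-02,
        1.00803211e-04,  1.13364899e-05]), 'ee_pos': array([ 0.2497989 , -0.51725818,  0.23045124]), 'tool_rot': array([-1.79895315e+02, -1.01604691e-02,  2.57716927e+01]), 'force': array([ 0.30309836,  0.14894446, -0.86619796]), 'torque': array([-0.0619265 , -0.00170528,  0.03663234]), 'grasp_force': 0.0, 'width': 0.0852720434765372}
```

View pics/side0.png

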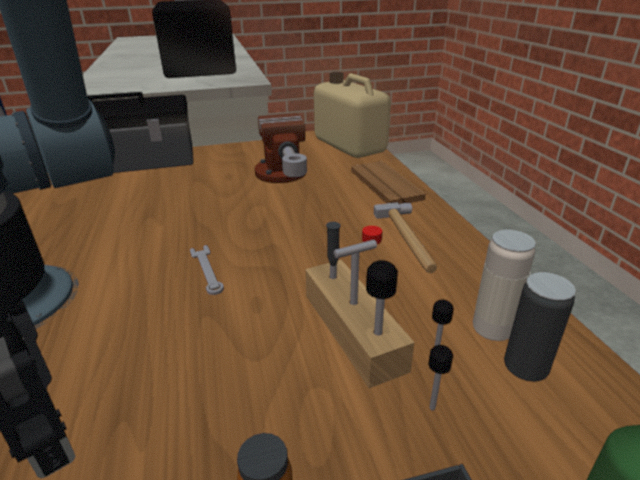

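View pics/top0.png

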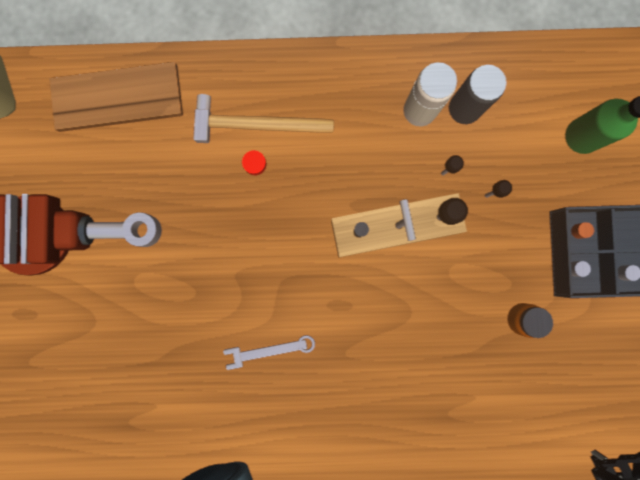

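The side view shows the bar in the block's near hole, with its knob at about (382,280). The T-key and punch stand behind it, two smaller look-alikes are to the right, and the vise eye is at about (294,163). In the top view the knob is at about (453,211) and the eye at about (140,230). I'll enlarge these areas next.

```bash
python3 - <<'E'
import cv2,numpy as np
s=cv2.imread("pics/side0.png");t=cv2.imread("pics/top0.png")
def c(im,x,y,w,h,k):
    o=cv2.resize(im[y:y+h,x:x+w],None,fx=k,fy=k,interpolation=cv2.INTER_CUBIC)
    for i in range(0,w,10):
        cv2.line(o,(i*k,0),(i*k,5 if i%50 else 12),(0,255,0),1)
        if (i%20==0): cv2.putText(o,str(x+i),(i*k,20),0,.35,(0,255,0),1)
    for i in range(0,h,10):
        cv2.line(o,(0,i*k),(5,i*k),(0,255,0),1)
        if (i%20==0): cv2.putText(o,str(y+i),(8,i*k+4),0,.35,(0,255,0),1)
    return o
a=np.hstack([c(s,340,250,80,60,5),c(t,410,180,80,60,5)])
b=np.hstack([c(s,255,130,80,60,5),c(t,100,200,80,60,5)])
cv2.imwrite("pics/crop.png",np.vstack([a,b]))
E
```

```text
(no output)
```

View pics/crop.png

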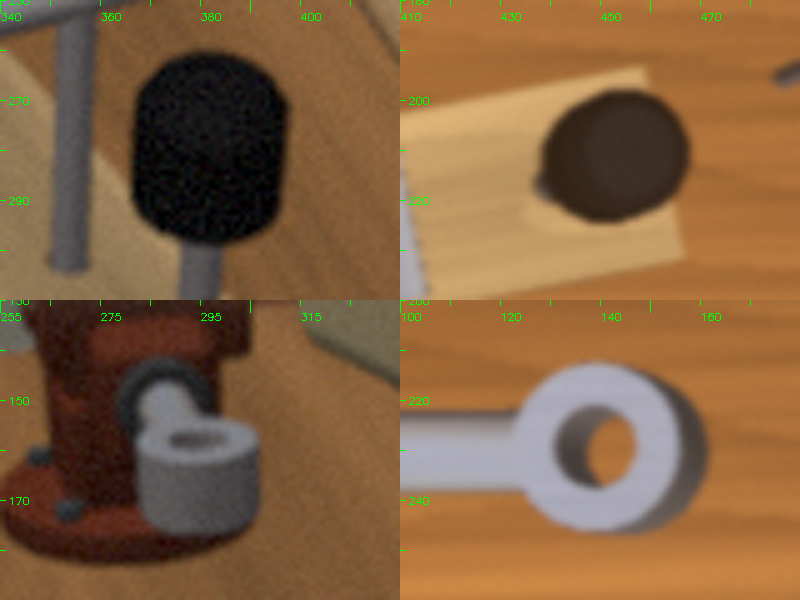

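The crop gives the eye's top rim centre at top (139.2,229.3) and side (294.7,157.9). The knob's outline spans x 366.4–397.8 and y 260.4–298.8 in side, and x 438.2–468 and y 197.8–224.6 in top.

```bash
cat > h.py <<'E'
import numpy as np, cv2
from scipy.optimize import least_squares
from station import ctrl
M={n:ctrl.camera_model(n) for n in("side","top")}
def proj(n,X):
    m=M[n];c=np.atleast_2d(X)@m["R"].T+m["t"];p=c@m["K"].T;return p[:,:2]/p[:,2:]
def tri(ps,pt):
    r=least_squares(lambda X:np.r_[proj("side",X)[0]-ps,proj("top",X)[0]-pt],[.5,0,.1]);return r.x,r.fun
def atz(n,p,z):
    m=M[n];d=m["R"].T@np.linalg.inv(m["K"])@np.r_[p,1];C=-m["R"].T@m["t"];return C+d*(z-C[2])/d[2]
a=np.linspace(0,2*np.pi,180);C=np.c_[np.cos(a),np.sin(a),0*a]
def knob(q,rt=.017):
    # q: neck x,y,z, tilt x,y
    P=np.vstack([C*.021,C*.021+[0,0,.032],C*rt+[0,0,.040]])
    z=np.array([q[3],q[4],1]);z/=np.linalg.norm(z);x=np.cross([0,1,0],z);x/=np.linalg.norm(x);y=np.cross(z,x)
    return P@np.array([x,y,z])+q[:3]
def box(n,q,rt=.017):
    p=proj(n,knob(q,rt));return np.r_[p.min(0),p.max(0)]
E
python3 - <<'E'
from h import *
np.set_printoptions(precision=4,suppress=True)
e,r=tri([294.7,157.9],[139.2,229.3]);print("eye",e,r)
obs={"side":[366.4,260.4,397.8,298.8],"top":[438.2,197.8,468,224.6]}
for rt in(.013,.016,.018):
  r=least_squares(lambda q:np.r_[box("side",q,rt)-obs["side"],box("top",q,rt)-obs["top"],q[3:]*20],[.5,-.2,.13,0,0]);print("knob",rt,r.x,r.fun,r.cost)
  r=least_squares(lambda q:np.r_[box("side",np.r_[q,0,0],rt)-obs["side"],box("top",np.r_[q,0,0],rt)-obs["top"]],[.5,-.2,.13]);print("knob up",r.x,r.fun,r.cost)
print("rod at block, side z=.06",atz("side",[379,334],.06))
for p in([332,219],[459,194],[466,232],[339,256]):print("blk top",atz("top",p,.06))
for p in([80,222],[80,238]):print("spindle",atz("top",p,.12))
for p in([455,163],[502,188]):print("small",atz("top",p,.1))
E
```

```text
eye [0.576  0.1972 0.1373] [-0.1674  0.011   0.0184 -0.1193]
knob 0.013 [ 0.5893 -0.3143  0.136  -0.03    0.0259] [-0.4877 -0.6136  0.3092  0.688  -0.4054 -0.4444  0.3135  0.2303 -0.6002
  0.5187] 1.1628739219548252
knob up [ 0.5888 -0.3138  0.136 ] [-0.9218 -0.622   0.7339  0.7295 -0.6127 -0.714   0.4547  0.502 ] 1.8256923659411701
knob 0.016 [ 0.5893 -0.3146  0.135  -0.027   0.0345] [-0.444  -1.195   0.3274  1.2617 -0.3662 -0.4239  0.1938  0.2693 -0.5409
  0.689 ] 2.2577571808123884
knob up [ 0.5888 -0.3139  0.1351] [-0.8805 -1.2416  0.7566  1.3456 -0.641  -0.6692  0.3928  0.5168] 2.9898956530761436
knob 0.018 [ 0.5893 -0.3148  0.1344 -0.0241  0.043 ] [-0.415  -1.5613  0.3375  1.6191 -0.317  -0.419   0.0937  0.3029 -0.4813
  0.8591] 3.3458086200585435
knob up [ 0.5889 -0.314   0.1344] [-0.8532 -1.6538  0.7715  1.7533 -0.6608 -0.6398  0.3506  0.5263] 4.1890290889201784
rod at block, side z=.06 [ 0.5883 -0.3183  0.06  ]
blk top [ 0.5902 -0.1212  0.06  ]
blk top [ 0.6281 -0.3483  0.06  ]
blk top [ 0.5601 -0.3578  0.06  ]
blk top [ 0.5241 -0.1316  0.06  ]
spindle [0.5924 0.3023 0.12  ]
spindle [0.5655 0.3024 0.12  ]
small [ 0.6766 -0.3336  0.1   ]
small [ 0.6312 -0.4118  0.1   ]
```

Everything agrees with the text: the eye's top is at z 0.137 and the neck at 0.135, and the bar matches the block's hole at −75 mm. I'll move to hover above the bar, with the fingers set to close along the block's x.

Call:
send_rows([
  {"translation":[0.025,-0.002,-0.004],"yaw":-0.05},
  {"translation":[0.074,-0.007,-0.01],"yaw":-0.15},
  {"translation":[0.133,-0.012,-0.02],"yaw":-0.27},
  {"translation":[0.192,-0.018,-0.03],"yaw":-0.39},
  {"translation":[0.251,-0.023,-0.0375],"yaw":-0.51},
  {"translation":[0.31,-0.029,-0.0375],"yaw":-0.63},
  {"translation":[0.369,-0.034,-0.0375],"yaw":-0.75},
  {"translation":[0.424,-0.039,-0.0375],"yaw":-0.86},
  {"translation":[0.468,-0.043,-0.0375],"yaw":-0.95},
  {"translation":[0.4925,-0.0454,-0.0375],"yaw":-1},
], claw=0, newtons=60)

```text
time: 1.1
ee_pos: [0.5911, -0.3114, 0.2602]
tool_rot: [-179.9, -0.0, 56.0]
force: [0.1, -0.4, 1.1]
width: 0.0855
grasp_force: 0.0
```

Call:
send_rows([
  {"translation":[0,0,0],"yaw":-0.1},
  {"translation":[0,0,0],"yaw":-0.3},
  {"translation":[0,0,0],"yaw":-0.5},
  {"translation":[0,0,0],"yaw":-0.7},
  {"translation":[0,0,0],"yaw":-0.85},
  {"translation":[0,0,0],"yaw":-0.95},
  {"translation":[0,0,0],"yaw":-1},
  {"translation":[0,0,0],"yaw":-1},
  {"translation":[0,0,0],"yaw":-1},
  {"translation":[0,0,0],"yaw":-1},
])

```text
time: 2.1
ee_pos: [0.589, -0.3138, 0.2612]
tool_rot: [-180.0, -0.0, 85.7]
force: [0.1, -0.0, -0.4]
width: 0.0858
grasp_force: 0.0
```

Call:
send_rows([
  {"translation":[0,0,0],"yaw":-0.1},
  {"translation":[0,0,0],"yaw":-0.25},
  {"translation":[0,0,0],"yaw":-0.4},
  {"translation":[0,0,0],"yaw":-0.45},
  {"translation":[0,0,0],"yaw":-0.45},
  {"translation":[0,0,0],"yaw":-0.45},
  {"translation":[0,0,0],"yaw":-0.45},
  {"translation":[0,0,0],"yaw":-0.45},
  {"translation":[0,0,0],"yaw":-0.45},
  {"translation":[0,0,0],"yaw":-0.45},
])

```text
time: 3.1
ee_pos: [0.589, -0.3138, 0.2613]
tool_rot: [-180.0, 0.0, 99.3]
force: [0.5, 0.5, 0.2]
width: 0.0854
grasp_force: 0.0
```

Call:
send_rows([
  {"translation":[0,0,0.01],"yaw":0},
  {"translation":[0,0,0.03],"yaw":0},
  {"translation":[0,0,0.055],"yaw":0},
  {"translation":[0,0,0.08],"yaw":0},
  {"translation":[0,0,0.105],"yaw":0},
  {"translation":[0,0,0.125],"yaw":0},
  {"translation":[0,0,0.14],"yaw":0},
  {"translation":[0,0,0.15],"yaw":0},
  {"translation":[0,0,0.155],"yaw":0},
  {"translation":[0,0,0.155],"yaw":0},
])

```text
time: 4.1
ee_pos: [0.589, -0.3138, 0.1371]
tool_rot: [-180.0, -0.0, 99.3]
force: [0.2, 1.1, 0.1]
width: 0.0851
grasp_force: 0.0
```

```bash
python3 - <<'E'
from station import ctrl
import cv2
s=ctrl.get_image("side")[200:380,280:520,::-1];cv2.imwrite("pics/g1.png",cv2.resize(s,None,fx=3,fy=3,interpolation=2))
s=ctrl.state();print(s["ee_pos"],s["force"])
E
```

```text
[ 0.58925043 -0.31398907  0.13769522] [-0.8412369  -0.47442303  1.16820872]
```

View pics/g1.png

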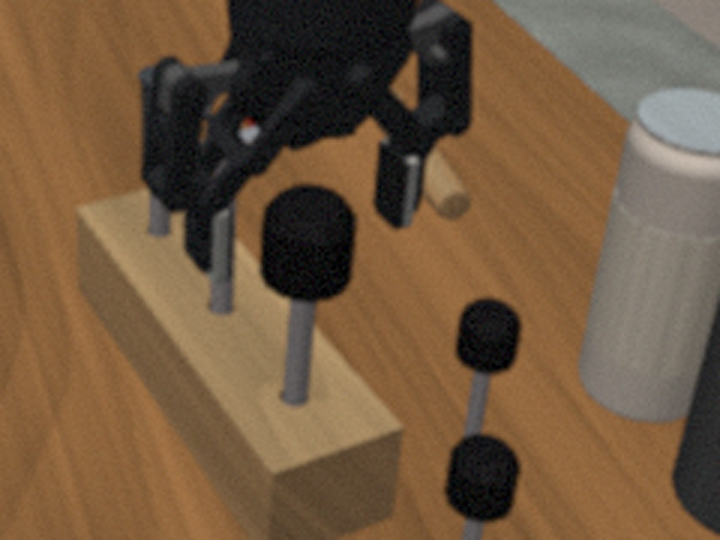

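The open fingers straddle the knob: their tips are near crop (205,268) and (405,222), and the knob is midway at (308,243). I'll close now.

Call:
send_rows([
  {"translation":[0,0,0],"yaw":0},
  {"translation":[0,0,0],"yaw":0},
  {"translation":[0,0,0],"yaw":0},
  {"translation":[0,0,0],"yaw":0},
  {"translation":[0,0,0],"yaw":0},
  {"translation":[0,0,0],"yaw":0},
  {"translation":[0,0,0],"yaw":0},
  {"translation":[0,0,0],"yaw":0},
  {"translation":[0,0,0],"yaw":0},
  {"translation":[0,0,0],"yaw":0},
], claw=1, newtons=60)

```text
time: 5.15
ee_pos: [0.5895, -0.3142, 0.1382]
tool_rot: [179.9, 0.1, 99.3]
force: [-0.4, 0.6, 6.1]
width: 0.0405
grasp_force: 60.4
```

Call:
send_rows([
  {"translation":[0,0,-0.005],"yaw":0},
  {"translation":[0,0,-0.015],"yaw":0},
  {"translation":[0,0,-0.03],"yaw":0},
  {"translation":[0,0,-0.05],"yaw":0},
  {"translation":[0,0,-0.075],"yaw":0},
  {"translation":[0,0,-0.1],"yaw":0},
  {"translation":[0,0,-0.13],"yaw":0},
  {"translation":[0,0,-0.16],"yaw":0},
  {"translation":[0,0,-0.18],"yaw":0},
  {"translation":[0,0,-0.19],"yaw":0},
])

```text
time: 6.15
ee_pos: [0.5892, -0.3141, 0.2919]
tool_rot: [179.9, 0.1, 99.3]
force: [1.1, 0.7, -2.9]
width: 0.0406
grasp_force: 61.0
```

```bash
python3 - <<'E'
from station import ctrl
import cv2
s=ctrl.get_image("side")[150:390,260:500,::-1];cv2.imwrite("pics/g2.png",cv2.resize(s,None,fx=2.5,fy=2.5,interpolation=2))
s=ctrl.state();print(s["ee_pos"],s["force"],s["width"])
E
```

```text
[ 0.58937623 -0.31418196  0.2922548 ] [-0.32674359  0.43778057 -1.42204933] 0.040506038989156716
```

View pics/g2.png

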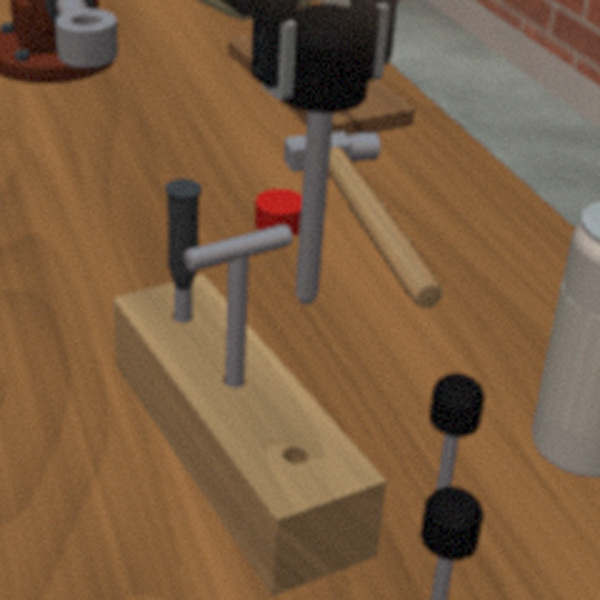

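The bar is held and upright. Its foot is at about crop (306,297), i.e. image (382,269), and the hole it left is at (378,332). Next I carry it over to the eye.

Call:
send_rows([
  {"translation":[0.0,0,-0.01],"yaw":0},
  {"translation":[0.01,0.001,-0.025],"yaw":0},
  {"translation":[0.03,0.004,-0.035],"yaw":0},
  {"translation":[0.06,0.008,-0.038],"yaw":0},
  {"translation":[0.1,0.014,-0.038],"yaw":0},
  {"translation":[0.15,0.021,-0.038],"yaw":0},
  {"translation":[0.2,0.027,-0.038],"yaw":0},
  {"translation":[0.25,0.034,-0.038],"yaw":0},
  {"translation":[0.29,0.04,-0.038],"yaw":0},
  {"translation":[0.31,0.043,-0.038],"yaw":0},
])

```text
time: 7.2
ee_pos: [0.5822, -0.0594, 0.3205]
tool_rot: [180.0, -0.1, 99.5]
force: [0.0, -0.2, -2.0]
width: 0.0403
grasp_force: 61.0
```

Call:
send_rows([
  {"translation":[0.02,0.003,0],"yaw":0},
  {"translation":[0.055,0.008,0],"yaw":0},
  {"translation":[0.1,0.014,0],"yaw":0},
  {"translation":[0.15,0.02,0],"yaw":0},
  {"translation":[0.2,0.027,0],"yaw":0},
  {"translation":[0.245,0.033,0],"yaw":0},
  {"translation":[0.28,0.038,0],"yaw":0},
  {"translation":[0.305,0.042,0],"yaw":0},
  {"translation":[0.32,0.044,0],"yaw":0},
  {"translation":[0.324,0.044,0],"yaw":0},
])

```text
time: 8.2
ee_pos: [0.576, 0.1988, 0.3195]
tool_rot: [-180.0, 0.0, 99.3]
force: [-0.3, -0.8, -2.1]
width: 0.0403
grasp_force: 61.0
```

Call:
send_rows([
  {"translation":[0,0,0.005],"yaw":0},
  {"translation":[0,0,0.01],"yaw":0},
  {"translation":[0,0,0.02],"yaw":0},
  {"translation":[0,0,0.03],"yaw":0},
  {"translation":[0,0,0.038],"yaw":0},
  {"translation":[0,0,0.042],"yaw":0},
  {"translation":[0,0,0.044],"yaw":0},
  {"translation":[0,0,0.044],"yaw":0},
  {"translation":[0,0,0.044],"yaw":0},
  {"translation":[0,0,0.044],"yaw":0},
])

```text
time: 9.2
ee_pos: [0.5762, 0.1981, 0.2848]
tool_rot: [180.0, 0.0, 99.3]
force: [-0.1, -1.0, -1.3]
width: 0.0405
grasp_force: 61.0
```

```bash
python3 - <<'E'
from h import *
s=ctrl.get_image("side")[:,:,::-1];t=ctrl.get_image("top")[:,:,::-1]
cv2.imwrite("pics/s3.png",s);cv2.imwrite("pics/t3.png",t)
k=6.6
o=cv2.resize(s[90:180,250:340],(594,594),interpolation=2)
for i in range(0,90,10):
    cv2.putText(o,str(250+i),(int(i*k),10),0,.35,(0,255,0),1);cv2.putText(o,str(90+i),(0,int(i*k)+4),0,.35,(0,255,0),1)
cv2.imwrite("pics/c3.png",o)
e=ctrl.state();p=e["ee_pos"];print(p,e["tool_rot"],e["force"])
f=np.array([p[0],p[1],p[2]-.138+.015]);print("foot exp",f,proj("side",f),proj("side",f+[0,0,.12]),proj("top",f))
E
```

```text
[0.57618191 0.19805029 0.28479701] [1.79962009e+02 4.11434872e-03 9.92774831e+01] [ 0.44068065  0.5513978  -2.72719859]
foot exp [0.57618191 0.19805029 0.16179701] [[294.05378089 147.47849624]] [[291.53607341  93.14913452]] [[133.64923478 228.02698821]]
```

View pics/c3.png

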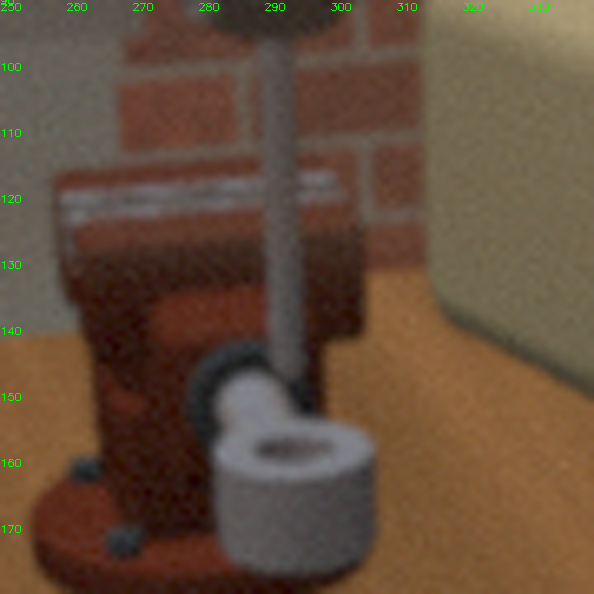

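The foot shows at about (293.8,147), against (294.1,147.5) predicted, so the bar is straight and over the eye's centre. I'll lower it in stages and watch the force.

Call:
send_rows([
  {"translation":[-0.001,0,0.004],"yaw":0},
  {"translation":[-0.001,0,0.01],"yaw":0},
  {"translation":[-0.001,0,0.016],"yaw":0},
  {"translation":[-0.001,0,0.022],"yaw":0},
  {"translation":[-0.001,0,0.028],"yaw":0},
  {"translation":[-0.001,0,0.034],"yaw":0},
  {"translation":[-0.001,0,0.04],"yaw":0},
  {"translation":[-0.001,0,0.046],"yaw":0},
  {"translation":[-0.001,0,0.05],"yaw":0},
  {"translation":[-0.001,0,0.05],"yaw":0},
])

```text
time: 10.3
ee_pos: [0.5758, 0.1971, 0.2438]
tool_rot: [-179.9, 0.0, 99.3]
force: [-0.4, 0.5, -1.7]
width: 0.0405
grasp_force: 61.0
```

Call:
send_rows([
  {"translation":[0,0,0.008],"yaw":0},
  {"translation":[0,0,0.02],"yaw":0},
  {"translation":[0,0,0.035],"yaw":0},
  {"translation":[0,0,0.05],"yaw":0},
  {"translation":[0,0,0.065],"yaw":0},
  {"translation":[0,0,0.08],"yaw":0},
  {"translation":[0,0,0.095],"yaw":0},
  {"translation":[0,0,0.11],"yaw":0},
  {"translation":[0,0,0.12],"yaw":0},
  {"translation":[0,0,0.1225],"yaw":0},
])

```text
time: 11.3
ee_pos: [0.5754, 0.197, 0.1451]
tool_rot: [-179.9, 0.0, 99.3]
force: [-0.2, -0.1, -2.2]
width: 0.0403
grasp_force: 61.0
```

Call:
send_rows([
  {"translation":[0,0,0.001],"yaw":0},
  {"translation":[0,0,0.002],"yaw":0},
  {"translation":[0,0,0.003],"yaw":0},
  {"translation":[0,0,0.004],"yaw":0},
  {"translation":[0,0,0.005],"yaw":0},
  {"translation":[0,0,0.005],"yaw":0},
  {"translation":[0,0,0.005],"yaw":0},
  {"translation":[0,0,0.005],"yaw":0},
  {"translation":[0,0,0.005],"yaw":0},
  {"translation":[0,0,0.005],"yaw":0},
])

```text
time: 12.3
ee_pos: [0.5762, 0.1972, 0.1425]
tool_rot: [180.0, 0.0, 99.3]
force: [0.7, -0.0, -2.0]
width: 0.0406
grasp_force: 61.0
```

```bash
python3 - <<'E'
from h import *
s=ctrl.get_image("side")[:,:,::-1]
cv2.imwrite("pics/c4.png",cv2.resize(s[110:200,240:360],None,fx=6,fy=6,interpolation=2))
print(ctrl.state()["force"],ctrl.state()["ee_pos"])
E
```

```text
[-0.33589506 -0.12123802 -1.38055927] [0.57619105 0.19716776 0.14252257]
```

View pics/c4.png

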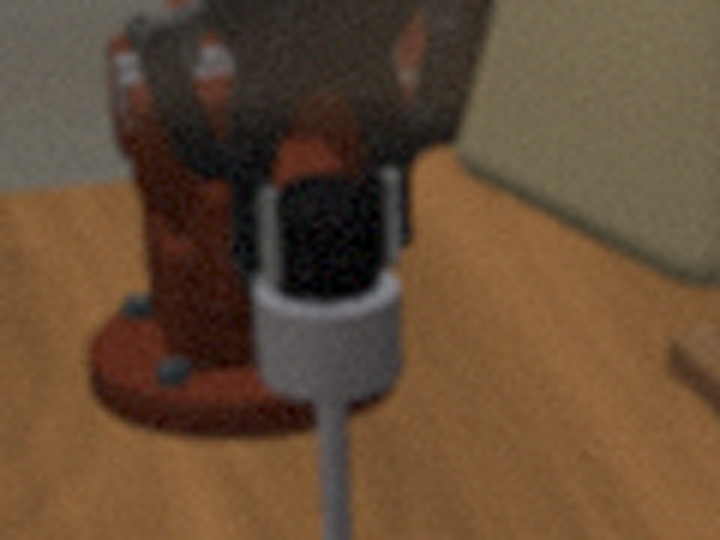

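The rod passes straight through the eye, and the knob sits just over its rim at crop (328,290). I'll touch it down gently.

Call:
send_rows([
  {"translation":[0,0,0.0005],"yaw":0},
  {"translation":[0,0,0.001],"yaw":0},
  {"translation":[0,0,0.0015],"yaw":0},
  {"translation":[0,0,0.0015],"yaw":0},
  {"translation":[0,0,0.0015],"yaw":0},
  {"translation":[0,0,0.0015],"yaw":0},
  {"translation":[0,0,0.0015],"yaw":0},
  {"translation":[0,0,0.0015],"yaw":0},
  {"translation":[0,0,0.0015],"yaw":0},
  {"translation":[0,0,0.0015],"yaw":0},
])

```text
time: 13.35
ee_pos: [0.5762, 0.1973, 0.1416]
tool_rot: [180.0, -0.0, 99.3]
force: [-2.1, 1.3, 5.3]
width: 0.0406
grasp_force: 61.7
```

Contact: the force along z rose to about 5 N. I'll release and retreat upward.

Call:
send_rows([
  {"translation":[0,0,0],"yaw":0},
  {"translation":[0,0,0],"yaw":0},
  {"translation":[0,0,0],"yaw":0},
  {"translation":[0,0,0],"yaw":0},
  {"translation":[0,0,0],"yaw":0},
  {"translation":[0,0,0],"yaw":0},
  {"translation":[0,0,0],"yaw":0},
  {"translation":[0,0,0],"yaw":0},
  {"translation":[0,0,0],"yaw":0},
  {"translation":[0,0,0],"yaw":0},
], claw=0)

```text
time: 14.35
ee_pos: [0.5761, 0.1972, 0.1413]
tool_rot: [180.0, 0.0, 99.3]
force: [0.3, 0.3, -0.7]
width: 0.0852
grasp_force: 0.0
```

Call:
send_rows([
  {"translation":[0,0,-0.005],"yaw":0},
  {"translation":[0,0,-0.015],"yaw":0},
  {"translation":[0,0,-0.03],"yaw":0},
  {"translation":[0,0,-0.05],"yaw":0},
  {"translation":[0,0,-0.075],"yaw":0},
  {"translation":[0,0,-0.1],"yaw":0},
  {"translation":[0,0,-0.12],"yaw":0},
  {"translation":[0,0,-0.135],"yaw":0},
  {"translation":[0,0,-0.14],"yaw":0},
  {"translation":[0,0,-0.14],"yaw":0},
])

```text
time: 15.35
ee_pos: [0.5768, 0.1973, 0.2547]
tool_rot: [179.9, -0.0, 99.3]
force: [-0.4, 0.5, -1.0]
width: 0.0855
grasp_force: 0.0
```

```bash
python3 - <<'E'
from h import *
s=ctrl.get_image("side")[:,:,::-1]
cv2.imwrite("pics/c5.png",cv2.resize(s[90:200,240:360],None,fx=5,fy=5,interpolation=2))
print(ctrl.state()["force"],ctrl.state()["ee_pos"],box("side",[.576,.1972,.138,0,0]))
E
```

```text
Traceback (most recent call last):
  File "h.py", line 18, in box
    p=proj(n,knob(q,rt));return np.r_[p.min(0),p.max(0)]
             ~~~~^^^^^^
  File "h.py", line 15, in knob
    z=np.array([q[3],q[4],1]);z/=np.linalg.norm(z);x=np.cross([0,1,0],z);x/=np.linalg.norm(x);y=np.cross(z,x)
                              ^^^^^^^^^^^^^^^^^^^^
numpy._core._exceptions._UFuncOutputCastingError: Cannot cast ufunc 'divide' output from dtype('float64') to dtype('int64') with casting rule 'same_kind'
```

View pics/c5.png

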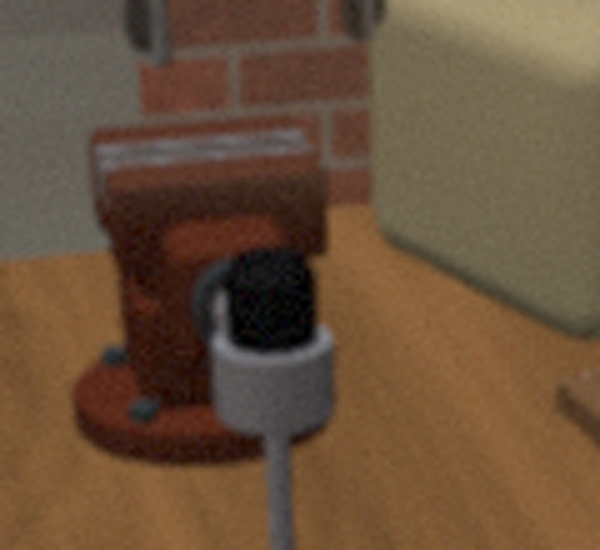

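The knob rests centred on the eye at crop (271,305), the rod hangs upright below it, and the fingers are clear above. I'll hand the job in.

```bash
python3 -c "
from station import ctrl
print(ctrl.sign_off())"
```

```text
the job is handed in; nothing more can be done
None
```

The tommy bar hangs upright in the vise's eye with its knob resting on the rim, the gripper is open and clear, and the job was handed in at about 15 s (the verdict was not shown).

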